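# Tighten two spokes of a trolley wheel by quarter turns

### The job

The small trolley wheel stands in the truing stand with one spoke nipple about at the top: turn that nipple clockwise (seen from outside the rim) through its loose play until you feel its thread bite, then exactly one quarter turn more. Then swing the wheel on by one spoke so that the next nipple to the right (as the robot sees it) stands upright at the top, take up its play in the same way and give it exactly two quarter turns from the bite. Leave that nipple at the top, leave the other nipples alone, do not shove or tip the stand, which is not clamped down, and do not disturb the jar, the sanding block or the two loose offcuts.

Things in the scene. Friction and masses are not known exactly. Their poses are not given: they have to be found in the camera images.
- stand: truing stand of wood, about 5 kg with the wheel, loose on the saw table: a base board 180 x 160 x 20 mm with two cheeks up to 177 mm on either side of the wheel. Origin: centre of the board's underside on the table; x along the axle, away from the robot; z up. A hard sideways shove slides it
- axle (a point): centre of the wheel on its axle, 155 mm above the table; x along the axle (away from the robot). The wheel: grey tube rim 18 mm thick, 234 mm over the rim, 12 spokes 30 degrees apart, each with a brass nipple standing out of the rim. The nipple ends are 145 mm from the axle
- wheel (a joint): wheel angle in rad; grows as the wheel turns anticlockwise as the robot sees it (top moves left); 0: first nipple exactly at the top; 0.524: second nipple at the top. The axle is stiff: it stays where left and takes 0.3 N m (2.2 N at a nipple) to move. It can be swung by leading a gripped nipple along its arc
- head_a (a point): first nipple, nearest the top at the start (within 0.15 rad). Point: centre of its outer end; z outward along the spoke, x and y square to the flats. Brass head 16 mm square, flats 23 mm tall, from 5 to 28 mm (the point) outside the rim. Under load the head winds up by 0.06 rad (4 N m per rad) before the thread moves, and springs back when let go; the thread stays
- head_b (a point): second nipple, one spoke (30 degrees) to the robot's right of the first. Point: centre of its outer end; z outward along the spoke, x and y square to the flats. Brass head 16 mm square, flats 23 mm tall, from 5 to 28 mm (the point) outside the rim
- head_z (a point): nipple one spoke to the left of the first, to be left alone. Point: centre of its outer end; z outward along the spoke, x and y square to the flats. Brass head 16 mm square, flats 23 mm tall, from 5 to 28 mm (the point) outside the rim
- head_c (a point): nipple one spoke to the right of the second, to be left alone. Point: centre of its outer end; z outward along the spoke, x and y square to the flats. Brass head 16 mm square, flats 23 mm tall, from 5 to 28 mm (the point) outside the rim
- spoke_a (a joint): First nipple's spoke. Joint in m: thread draw since the start, 0.0004 per quarter turn past the bite, lost in the noise: count the hand's turning instead. Clockwise it first runs free (0.012 N m) through a play of 0.1 to 1.4 rad, different each time; then it bites at 0.25 N m, constant. It stays where left, with no clockwise play after the bite; turned back it has 1.5 rad play, then unscrews
- spoke_b (a joint): Second nipple's spoke. Joint in m: thread draw since the start, 0.0004 per quarter turn past the bite, lost in the noise: count the hand's turning instead. It feels like the first, with a play of its own
- spoke_z (a joint): Spoke left of the first. Joint in m: thread draw since the start, 0.0004 per quarter turn past the bite, lost in the noise: count the hand's turning instead
- spoke_c (a joint): Spoke right of the second. Joint in m: thread draw since the start, 0.0004 per quarter turn past the bite, lost in the noise: count the hand's turning instead
- jar: bystander: jar with a red lid, 66 mm wide, 98 mm tall, loose, left of the rip fence; origin at the centre of its underside
- sanding_block: bystander: wooden sanding block, 111 x 62 x 32 mm, loose, to the left of the rip fence; origin at the centre of its underside
- saw_offcut_1: bystander: offcut of wood 90 x 35 x 35 mm on the near part of the table, loose; origin at the centre of its underside
- saw_offcut_2: bystander: offcut of wood 100 x 60 x 18 mm on the near part of the table, loose; origin at the centre of its underside

How it is judged:
On the way, in this order (a step that is already met when the one before it is completed fails the run):
1. the first nipple has had one quarter turn from its bite (within 0.25 rad), the second none (value of joint spoke_a between 0.000336 and 0.000464 m and value of joint spoke_b between -6.4e-05 and 6.4e-05 m), for 0.2 s.
2. the second nipple stands at the top (upright within 0.17 rad), not yet tightened (angle between head_b's own z axis and vertical below 0.17 rad and value of joint spoke_b between -6.4e-05 and 6.4e-05 m), for 0.1 s.
At the end, for the whole second after the job is handed in: First nipple one, second two quarter turns past the bite (each within 0.25 rad); neighbouring spokes unturned (0.25 rad); second nipple at the top within 0.2 rad; stand upright (0.03 rad), within 20 mm of its place; all at rest (value of joint spoke_a between 0.000336 and 0.000464 m and value of joint spoke_b between 0.000736 and 0.000864 m and value of joint spoke_z between -6.4e-05 and 6.4e-05 m and value of joint spoke_c between -6.4e-05 and 6.4e-05 m and angle between head_b's own z axis and vertical below 0.2 rad and angle between stand's own z axis and vertical below 0.03 rad and distance of stand from where it was at the start of the episode below 0.02 m and velocity of joint wheel below 0.02 rad/s and linear speed of stand below 0.01 m/s); the robot touches nothing.
It fails at once if the first nipple is overtightened by more than 0.35 rad (value of joint spoke_a above 0.000489 m).
It fails at once if the second nipple is overtightened by more than 0.35 rad (value of joint spoke_b above 0.000889 m).
It fails at once if the stand is shoved by more than 20 mm or tipped by more than 0.1 rad (distance of stand from where it was at the start of the episode above 0.02 m or angle between stand's own z axis and vertical above 0.1 rad).
It fails at once if a bystander is moved by more than 20 mm (distance of any of jar, sanding_block, saw_offcut_1, saw_offcut_2 from where it was at the start of the episode above 0.02 m).
It also fails if it takes over 70 s, if anything falls off the work surface, if the arm or the gripper's body presses on something with over 40 N, if the wrist force passes 120 N, or if a joint passes its speed limit or range.

### The arm

A 6-joint arm with a two-finger parallel gripper is mounted at the origin on a cart in front of the work surface, level with it; the furniture and walls round the work are solid. World frame = base frame: x ahead of the robot, y to its left, z up, the work surface at z = 0. Lengths are in m, angles in rad, forces in N, time in s.
With the tool pointing down it reaches from about 0.3 to 0.875 m from the base axis. Payload 4.2 kg.
Tool frame: the origin (TCP) lies midway between the tips of the shut fingers; the grasp point (between the pads) lies 19 mm behind it; z points along the fingers, y is the line along which they close (so a half turn about z gives the same grasp; the last joint's range is limited). The gripper opens to 85 mm and grips with 20 to 120 N. Pads are 22 mm wide; open, the fingers measure 114 mm over their backs; the gripper's body (76 mm by 85 mm) begins 54 mm behind the grasp point. The pads swing forward as they close: fully open they stand 13 mm farther back than shut.
Start: joints at [1.179, 0.32, 1.565, -0, 1.257, -0.02], TCP at [0.209, 0.536, 0.231] pointing down, gripper open.
Joint ranges: [-3.11, 3.11], [-0.84, 2.01], [0.21, 2.61], [-1.34, 4.49], [0.05, 2.63], [-2.56, 2.56]. Speed limits (rad/s): [2.57, 2.57, 3.14, 3.14, 3.14, 3.14].

### API

Orientations are given as a unit quaternion [x, y, z, w].
In Python, from bench import r gives the robot as it stands.
- The arm moves only by the tool arm_command, never from a script. Its argument "deltas" is a list of rows, each a list of 5 numbers: the finger opening in m, from 0 to 0.0854, then the shift along the tool's x, y, z in m, then the turn about the tool's z in rad. A call has 1 to 20 rows; each row shifts and turns the commanded pose from where the row before left it, along the tool's axes as they then stand; what a row does not reach is not made up. A row lasts 1/12 s, in which the tool goes at most 41.7 mm and 7.16 degrees, less where a joint would pass 70% of its speed; a pose out of reach is approached as far as the arm can. A call is refused whole if a number of a shift passes 0.0417 or a number of a turn 0.125, either way. A call with a gripper value outside its range is refused whole. The fingers move at their own pace and stop on an object; "grip_force" is the grip in N (left out, the last holds). Time passes only in rows, so rows that do not move let the fingers close. It gives the time, the measured TCP pose, the force, the opening and the grip force at its end, in the units of the state.
- r.state(): the state, without advancing time (a new reading comes with each control period).
- r.capture(name): name is "scene" or "top"; returns a dict with "frame" (420x560x3 uint8, red, green, blue), "range_z" (420x560 float32, m along the optical axis (not along the pixel's ray), 0 where there is no reading), "K" (3x3 intrinsics, pixels), "D" ([k1, k2, p1, p2, k3] as OpenCV has them; the pictures are not rectified), "rvec" (rotation vector, rad) and "tvec" (3), from world to camera coordinates, as OpenCV has them. Camera axes: x right, y down, z forward; pixel columns grow to the right and rows downward; lengths in m; the calibration is good to about 2 mm. A picture is of the moment at which its call begins.
- r.job_done(): hands the job in; it is judged then, once.
The state is a dict: "clock": time; "q": joint angles; "joint_velocities": joint speeds; "tau": joint torques, N m; "position": TCP position; "orientation": TCP orientation; "contact_force": force on the tool from outside, world axes, zero at the start; "ft_torque": the same for the moment, N m; "width": opening from 0.0 (shut) to 1.0 (fully open); "finger_force": force on a finger pad.
Only numpy, scipy, OpenCV 4.12 (cv2) and the standard library are available. Lean on these libraries where they do the work, as an engineer would, in place of code of your own. Each camera call takes 0.05 s, during which the arm holds its last target. There are 200 camera calls.

## Working session

There is one attempt and no reset: what is moved stays moved. The work goes in short steps, Python scripts to look and compute and a tool call to move; the robot and the scene stay as the last step left them, time stands still between calls to the robot, and variables do not carry over. Pictures are saved under pics/ and viewed, at most 10 in all, crops included, and the job is handed in when it is done.

Besides the shell and the picture viewer there is one more tool, called after ">>>" as name(argument=value, ...) on one line, values as JSON. arm_command: Moves the arm, as the interface text tells. Its arguments: {"type":"object","properties":{"deltas":{"type":"array","items":{"type":"array","items":{"type":"number"}}},"grip_force":{"type":"number"}},"required":["deltas"]}

```bash
mkdir -p pics; ls
python3 - <<'E'
from bench import r
import cv2,pickle,numpy as np
s=r.state();print(s)
o=[]
for n in("scene","top"):
    c=r.capture(n);pickle.dump(c,open(f"{n}0.pkl","wb"));o.append(c["frame"]);cv2.imwrite(f"pics/{n}0.png",c["frame"][:,:,::-1]);print(n,c["K"],c["D"],c["rvec"],c["tvec"])
E
```

```text
pics
{'clock': 0.0, 'q': array([ 1.17899218e+00,  3.20296684e-01,  1.56569438e+00,  5.01423756e-06,
        1.25740820e+00, -1.99826159e-02]), 'joint_velocities': array([-0.00069608,  0.00141902, -0.0001448 , -0.00222597, -0.00109061,
        0.00188624]), 'tau': array([ 6.78494271e-04, -4.15530932e+01, -2.34159726e+01,  4.79993867e-05,
        8.21943395e-03, -8.52803225e-06]), 'position': array([0.20870725, 0.53526205, 0.23047356]), 'orientation': array([ 1.84842368e-01,  9.82767767e-01, -8.83739824e-04, -1.87007464e-04]), 'contact_force': array([-1.03450623,  0.38373744,  0.49553963]), 'ft_torque': array([0.01966104, 0.01602801, 0.0651168 ]), 'finger_force': 0.0, 'width': 0.998174294822726}
scene [[422.18489433   0.         277.57298261]
 [  0.         422.18489433 208.00203325]
 [  0.           0.           1.        ]] [0.01641469 0.         0.         0.         0.        ] [ 2.1770006  -1.06926684  0.4009546 ] [-0.31218494  0.43026664  0.90114144]
top [[383.86831377   0.         278.7530266 ]
 [  0.         383.86831377 216.2753763 ]
 [  0.           0.           1.        ]] [-0.03978448  0.          0.          0.          0.        ] [ 2.18327538 -2.22539223  0.01532497] [0.03972674 0.49281175 1.15799724]
```

View pics/scene0.png

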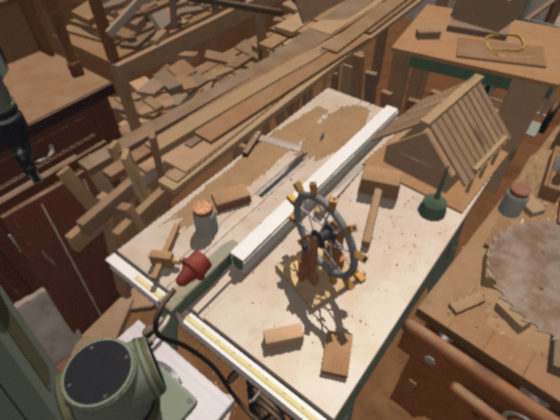

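View pics/top0.png

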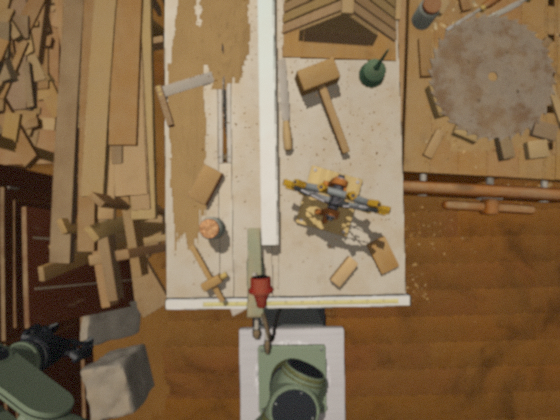

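The scene shows the wheel at about (325,235), with its top nipples at about (297,200) and (313,187). In the top view it runs from (288,184) to (388,211), and its plane is yawed. I'll measure it with the range data.

```bash
cat > h.py <<'E'
import cv2,numpy as np
def world(c):
    h,w=c["range_z"].shape
    u,v=np.meshgrid(np.arange(w,dtype=float),np.arange(h,dtype=float))
    p=cv2.undistortPoints(np.stack([u,v],-1).reshape(-1,1,2),c["K"],c["D"]).reshape(h,w,2)
    z=c["range_z"][...,None]
    P=np.concatenate([p*z,z],-1)
    R=cv2.Rodrigues(c["rvec"])[0]
    return (P-c["tvec"].reshape(3))@R
def crop(c,x0,y0,x1,y1,k,f):
    cv2.imwrite(f,cv2.resize(c["frame"][y0:y1,x0:x1,::-1],None,fx=k,fy=k,interpolation=cv2.INTER_CUBIC))
E
python3 - <<'E'
import pickle,cv2,numpy as np
from h import *
S=pickle.load(open("scene0.pkl","rb"));T=pickle.load(open("top0.pkl","rb"))
for n,c,b in(("scene",S,(260,160,390,310)),("top",T,(270,150,410,240))):
    W=world(c);hsv=cv2.cvtColor(c["frame"],cv2.COLOR_RGB2HSV)
    x0,y0,x1,y1=b
    m=np.zeros(hsv.shape[:2],np.uint8);m[y0:y1,x0:x1]=1
    br=((hsv[...,0]>14)&(hsv[...,0]<30)&(hsv[...,1]>140)&(hsv[...,2]>110)&(m>0)&(W[...,2]>0.04)&(c["range_z"]>0)).astype(np.uint8)
    k,l,st,ce=cv2.connectedComponentsWithStats(br)
    for i in range(1,k):
        if st[i,4]>5: print(n,ce[i].round(1),st[i,4],np.median(W[l==i],0).round(4),W[l==i][:,2].max().round(3))
    g=(m>0)&(W[...,2]>0.19)&(W[...,2]<0.3)&(c["range_z"]>0)
    P=W[g];q=P[:,:2]-np.median(P[:,:2],0);q=q[np.linalg.norm(q,axis=1)<.2]
    print(n,"pts",len(P),np.median(P,0),"fit",cv2.fitLine(q.astype(np.float32),cv2.DIST_HUBER,0,.01,.01).ravel())
a=cv2.resize(S["frame"][170:300,270:390,::-1],None,fx=4,fy=4,interpolation=2)
b=cv2.resize(T["frame"][155:245,270:410,::-1],None,fx=2.8,fy=2.8,interpolation=2)
o=np.zeros((520,800,3),np.uint8);o[:520,:480]=a[:520,:480];b=b[:,:320] if b.shape[1]<320 else cv2.resize(b,(320,206));o[:b.shape[0],480:]=b
cv2.imwrite("pics/c1.png",o)
E
```

```text
scene [298.7 187. ] 38 [ 0.5618 -0.0256  0.2412] 0.249
scene [291.1 198.1] 30 [0.5698 0.0026 0.1804] 0.184
scene [332.  201.1] 15 [ 0.5226 -0.141   0.2978] 0.299
scene [291.8 216.6] 13 [5.684e-01 1.000e-04 1.128e-01] 0.117
scene [351.  228.5] 6 [ 0.5033 -0.2038  0.2698] 0.272
scene [358.5 255.6] 48 [ 0.495  -0.2345  0.2094] 0.215
scene [359.1 276. ] 61 [ 0.4947 -0.2467  0.1426] 0.146
scene [350.2 284.4] 28 [ 0.5038 -0.2261  0.0777] 0.085
scene pts 1348 [ 0.52476678 -0.13897813  0.24835302] fit [0.29380876 0.95586425 0.01235849 0.04180118]
top [293.7 183.7] 123 [ 0.5694 -0.0081  0.1846] 0.252
top [323.3 185.6] 58 [ 0.5567 -0.0776  0.287 ] 0.294
top [346.3 183.5] 6 [ 0.572  -0.1489  0.1673] 0.17
top [351.  194.8] 40 [ 0.533  -0.1376  0.2973] 0.301
top [378.7 206.8] 140 [ 0.5067 -0.2266  0.215 ] 0.273
top pts 857 [ 0.53490175 -0.12391625  0.25785715] fit [ 2.9449031e-01  9.5565444e-01 -6.2564027e-04 -5.7904917e-04]
```

View pics/c1.png

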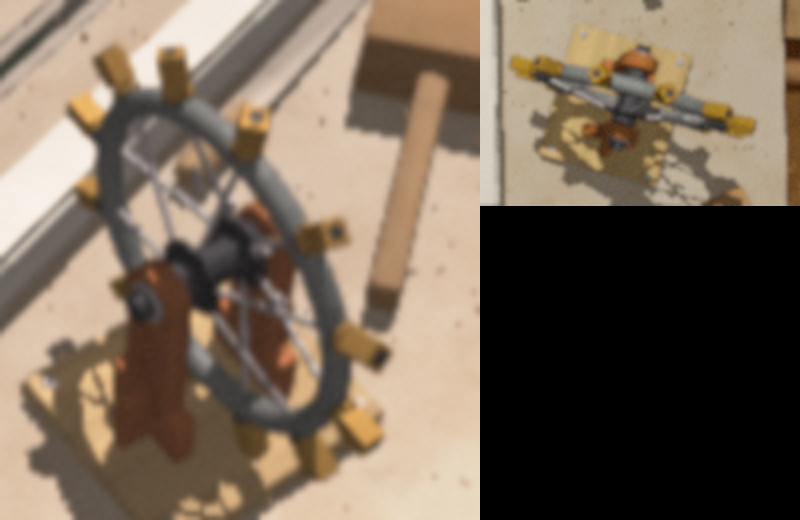

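The crop shows the flats of the top nipples roughly square to the wheel. In the scene view the near-top heads are about (298,187), (313,187) and (332,201). I'll fit the wheel plane, centre and head angles.

Run:
```python
import pickle,cv2,numpy as np
from h import *
from scipy.optimize import least_squares
S=pickle.load(open("scene0.pkl","rb"));T=pickle.load(open("top0.pkl","rb"))
t=np.array([.2945,.9557]);t/=np.linalg.norm(t);n=np.array([t[1],-t[0]])
for nm,c,b in(("scene",S,(270,160,390,310)),("top",T,(270,150,410,240))):
    W=world(c);hsv=cv2.cvtColor(c["frame"],cv2.COLOR_RGB2HSV);x0,y0,x1,y1=b
    m=np.zeros(hsv.shape[:2],bool);m[y0:y1,x0:x1]=1;m&=c["range_z"]>0
    s=W[...,:2]@t;d=W[...,:2]@n
    grey=m&(hsv[...,1]<90)&(W[...,2]>.17)&(abs(d-.55)<.03)
    P=np.c_[s[grey],W[...,2][grey]]
    f=least_squares(lambda p:np.hypot(P[:,0]-p[0],P[:,1]-.155)-p[1],[.03,.11],loss="soft_l1",f_scale=.004).x
    print(nm,"centre s, r",f.round(4),"d",np.percentile(d[grey],[5,50,95]).round(4),grey.sum())
    s0=f[0]
    rr=np.hypot(s-s0,W[...,2]-.155);th=np.arctan2(s-s0,W[...,2]-.155)
    hd=m&(rr>.122)&(rr<.152)&(abs(d-np.median(d[grey]))<.025)&(W[...,2]>.1)
    k,l,st,ce=cv2.connectedComponentsWithStats(hd.astype(np.uint8))
    for i in range(1,k):
        if st[i,4]>5:
            q=l==i;print(ce[i].round(0),st[i,4],"th",np.median(th[q]).round(3),"mid",((th[q].min()+th[q].max())/2).round(3),"d",np.median(d[q]).round(4),"rmax",rr[q].max().round(4),"xyz",np.median(W[q],0).round(4))
    # stray: tall stuff
```

```text
scene centre s, r [0.0377 0.109 ] d [0.5313 0.5409 0.5548] 1141
[298. 187.] 98 th 0.876 mid 0.914 d 0.5439 rmax 0.1504 xyz [ 0.5613 -0.0231  0.2415]
[313. 187.] 98 th 0.375 mid 0.391 d 0.5444 rmax 0.1492 xyz [ 0.546  -0.0765  0.2833]
[291. 198.] 70 th 1.389 mid 1.42 d 0.5427 rmax 0.1488 xyz [0.5692 0.0045 0.1795]
[333. 202.] 98 th -0.135 mid -0.116 d 0.5442 rmax 0.1475 xyz [ 0.5255 -0.1416  0.2957]
[291. 218.] 35 th 1.902 mid 1.922 d 0.5408 rmax 0.1497 xyz [0.5659 0.0006 0.1098]
[351. 229.] 86 th -0.645 mid -0.644 d 0.5418 rmax 0.1445 xyz [ 0.5054 -0.2033  0.2656]
[361. 258.] 88 th -1.151 mid -1.172 d 0.5435 rmax 0.1433 xyz [ 0.4943 -0.2428  0.2098]
[360. 278.] 87 th -1.678 mid -1.712 d 0.5426 rmax 0.142 xyz [ 0.4913 -0.2498  0.1411]
top centre s, r [0.0448 0.1118] d [0.532  0.5439 0.5559] 515
[287. 184.] 79 th 1.38 mid 1.659 d 0.5463 rmax 0.1435 xyz [0.5735 0.0056 0.1803]
[298. 183.] 75 th 0.847 mid 0.885 d 0.5485 rmax 0.1458 xyz [ 0.5673 -0.0199  0.2443]
[322. 188.] 68 th 0.347 mid 0.354 d 0.5479 rmax 0.1466 xyz [ 0.5501 -0.0729  0.2875]
[351. 195.] 71 th -0.145 mid -0.155 d 0.5477 rmax 0.1478 xyz [ 0.531  -0.1376  0.2968]
[380. 207.] 197 th -1.13 mid -1.183 d 0.5469 rmax 0.1484 xyz [ 0.505  -0.2278  0.2139]
```

Estimates: axle at (0.533, -0.120), wheel direction yaw ≈ -0.299, and head A about 0.14 rad right of the top at (0.527, -0.140). I'll go above A first.

>>> arm_command(deltas=[[0.05,-0.0225,-0.0214,-0.026,0],[0.05,-0.0225,-0.0214,-0.026,0],[0.05,-0.0225,-0.0214,-0.026,0],[0.05,-0.0225,-0.0214,-0.026,0],[0.05,-0.0225,-0.0214,-0.026,0],[0.05,-0.0225,-0.0214,0,0],[0.05,-0.0225,-0.0214,0,0],[0.05,-0.0225,-0.0214,0,0],[0.05,-0.0225,-0.0214,0,0],[0.05,-0.0225,-0.0214,0,0],[0.05,-0.0225,-0.0214,0,0],[0.05,-0.0225,-0.0214,0,0],[0.05,-0.0225,-0.0214,0,0],[0.05,-0.0225,-0.0214,0,0],[0.05,-0.0225,-0.0214,0,0],[0.05,-0.0225,-0.0214,0,0],[0.05,-0.0225,-0.0214,0,0],[0.05,-0.0225,-0.0214,0,0],[0.05,-0.0225,-0.0214,0,0],[0.05,-0.0225,-0.0214,0,0]], grip_force=30)

```text
clock: 1.77
position: [0.4728, -0.0281, 0.361]
orientation: [0.185, 0.983, 0.0, -0.0]
contact_force: [0.7, 0.3, -0.4]
width: 0.587
finger_force: 0.0
```

>>> arm_command(deltas=[[0.05,-0.0225,-0.0214,0,0],[0.05,-0.0225,-0.0214,0,0],[0.05,-0.0225,-0.0214,0,0],[0.05,-0.0225,-0.0214,0,0],[0.05,0,0,0,0.1],[0.05,0,0,0,0.1],[0.05,0,0,0,0.1],[0.05,0,0,0,0.1],[0.05,0,0,0,0.1],[0.05,0,0,0,0.1],[0.05,0,0,0,0.1],[0.05,0,0,0,0.1],[0.05,0,0,0,0.1],[0.05,0,0,0,0.1],[0.05,0,0,0,0.1],[0.05,0,0,0,0.1],[0.05,0,0,0,0.1],[0.05,0,0,0,0.1],[0.05,0,0,0,0.1],[0.05,0,0,0,0]])

```text
clock: 3.43
position: [0.5252, -0.1389, 0.3608]
orientation: [0.806, 0.592, -0.0, -0.0]
contact_force: [-0.1, -0.3, -0.4]
width: 0.582
finger_force: 0.0
```

```bash
cat >> h.py <<'E'
def show(r,tgt=None):
    from scipy.spatial.transform import Rotation as R
    s=r.state();M=R.from_quat(s["orientation"]).as_matrix();y=M[:,1]
    print("t",round(s["clock"],2),"pos",s["position"].round(4),"phi",round(float(np.arctan2(y[1],y[0])),3),"q1,q6",s["q"][0].round(3),s["q"][5].round(3),"F",s["contact_force"].round(1),"M",s["ft_torque"].round(3),"w",round(s["width"]*85.4,1),"ff",round(s["finger_force"],1))
    if tgt is not None: print("tool delta",((np.array(tgt)-s["position"])@M).round(4))
    return s,M
E
python3 - <<'E'
from bench import r
from h import *
show(r,[.5273,-.1397,.30])
for n in("scene","top"):
    c=r.capture(n)
    if n=="scene": a=c
    else: b=c
o=np.zeros((560,800,3),np.uint8)
o[:,:400]=cv2.resize(a["frame"][150:290,270:370,::-1],(400,560),interpolation=2);o[:400,400:]=cv2.resize(b["frame"][150:250,290:390,::-1],(400,400),interpolation=2)
cv2.imwrite("pics/c2.png",o)
E
```

```text
t 3.43 pos [ 0.5252 -0.1389  0.3608] phi -0.303 q1,q6 -0.28 0.023 F [-0.1 -0.3 -0.4] M [-0.006  0.041  0.01 ] w 49.7 ff 0.0
tool delta [-0.0002  0.0023  0.0608]
```

View pics/c2.png

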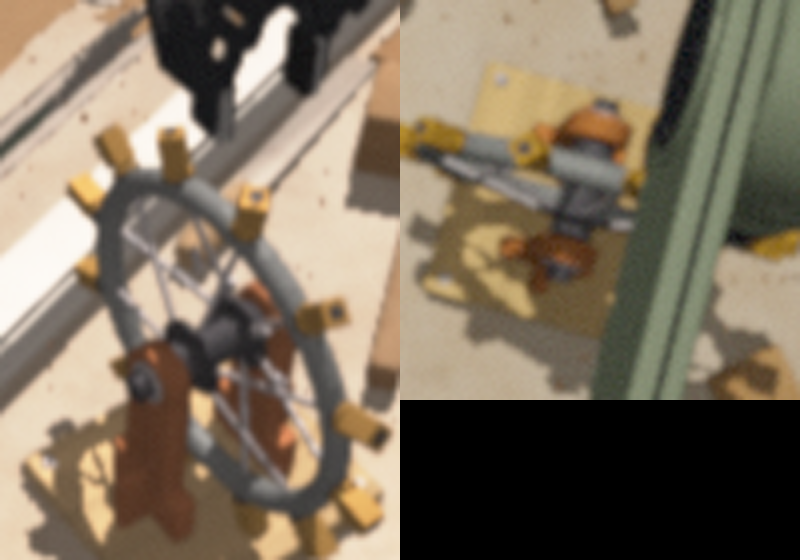

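The fingers stand either side of the upright line above A, at (215,120) and (300,80) in the left crop, with A at (253,195). I'll descend and grip lightly.

>>> arm_command(deltas=[[0.05,0,0.002,0.02,0],[0.05,0,0,0.02,0],[0.05,0,0,0.02,0],[0.05,0,0,0.012,0],[0.05,0,0,0.01,0],[0.05,0,0,0,0]])

```text
clock: 4.03
position: [0.5263, -0.1393, 0.2771]
orientation: [0.805, 0.594, -0.001, -0.002]
contact_force: [0.8, -0.1, 0.5]
width: 0.584
finger_force: 0.0
```

>>> arm_command(deltas=[[0.012,0,0,0,0],[0.012,0,0,0,0],[0.012,0,0,0,0],[0.012,0,0,0,0],[0.012,0,0,0,0],[0.012,0,0,0,0]], grip_force=25)

```text
clock: 4.53
position: [0.5302, -0.1404, 0.2809]
orientation: [0.805, 0.593, 0.003, 0.003]
contact_force: [5.6, -1.5, -0.9]
width: 0.239
finger_force: 24.5
```

Run:
```python
from bench import r
from h import *
show(r)
```

```text
t 4.53 pos [ 0.5302 -0.1404  0.2809] phi -0.301 q1,q6 -0.28 0.021 F [ 5.6 -1.5 -0.9] M [-0.308 -0.848  0.018] w 20.4 ff 24.5
```

>>> arm_command(deltas=[[0.01,0,0.004,-0.003,0],[0.01,0,0,0,0],[0.01,0,0,0,0],[0.01,0,0,0,0]], grip_force=30)

```text
clock: 4.87
position: [0.5304, -0.1405, 0.2812]
orientation: [0.805, 0.593, -0.001, -0.001]
contact_force: [0.2, 1.2, -11.1]
width: 0.234
finger_force: 30.4
```

Run:
```python
from bench import r
from h import *
show(r)
a=r.capture("scene")
cv2.imwrite("pics/c3.png",cv2.resize(a["frame"][150:270,270:390,::-1],(600,600),interpolation=2))
```

```text
t 4.87 pos [ 0.5304 -0.1405  0.2812] phi -0.301 q1,q6 -0.28 0.021 F [  0.2   1.2 -11.1] M [ 0.066  0.087 -0.01 ] w 20.0 ff 30.4
```

View pics/c3.png

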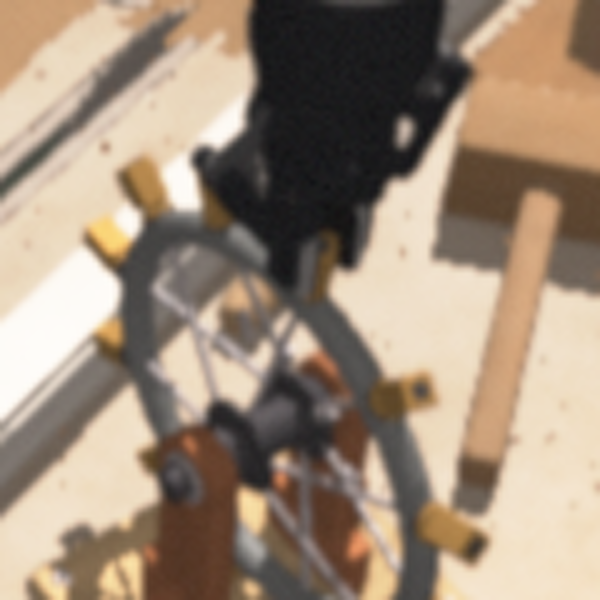

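Head A is gripped; the crop shows the fingers around it at (310,260). Now I'll lead it upright along the arc, about 19.5 mm to the left.

>>> arm_command(deltas=[[0.01,0.003,0,-0.0004,0],[0.01,0.003,0,-0.0004,0],[0.01,0.003,0,-0.0003,0],[0.01,0.003,0,-0.0002,0],[0.01,0.003,0,-0.0001,0],[0.01,0.003,0,0,0],[0.01,0.0015,0,0,0],[0.01,0,0,0,0],[0.01,0,0,0,0]])

```text
clock: 5.67
position: [0.5365, -0.1217, 0.2833]
orientation: [0.805, 0.593, -0.0, -0.001]
contact_force: [-4.1, -1.2, -16.5]
width: 0.232
finger_force: 29.9
```

Run:
```python
from bench import r
from h import *
show(r)
```

```text
t 5.67 pos [ 0.5365 -0.1217  0.2833] phi -0.301 q1,q6 -0.244 0.056 F [ -4.1  -1.2 -16.5] M [-0.375  0.633  0.004] w 19.8 ff 29.9
```

>>> arm_command(deltas=[[0.05,0,0,0,0],[0.05,0,0,0,0],[0.05,0,0,0,0],[0.05,0,0,0,-0.12],[0.05,0,0,0,-0.12],[0.05,0,0,0,-0.12],[0.05,0,0,0,-0.12],[0.05,0,0,0,-0.12],[0.05,0,0,0,-0.12],[0.05,0,0,0,-0.12],[0.05,0,0,0,-0.12],[0.05,0,0,0,-0.12],[0.05,0,0,0,-0.12],[0.05,0,0,0,-0.12],[0.05,0,0,0,-0.12],[0.05,0,0,0,-0.12],[0.05,0,0,0,0]])

```text
clock: 7.08
position: [0.5385, -0.1221, 0.2861]
orientation: [0.154, 0.988, 0.0, 0.003]
contact_force: [0.1, -0.4, -0.7]
width: 0.583
finger_force: 0.0
```

```bash
cat >> h.py <<'E'
def heads(c,s0=.041,d0=.545):
    W=world(c);t=np.array([.2945,.9557]);n=np.array([t[1],-t[0]])
    s=W[...,:2]@t;d=W[...,:2]@n
    hsv=cv2.cvtColor(c["frame"],cv2.COLOR_RGB2HSV)
    rr=np.hypot(s-s0,W[...,2]-.155);th=np.arctan2(s-s0,W[...,2]-.155)
    hd=(rr>.122)&(rr<.152)&(abs(d-d0)<.025)&(W[...,2]>.1)&(c["range_z"]>0)&(hsv[...,1]>110)&(hsv[...,2]>60)
    k,l,st,ce=cv2.connectedComponentsWithStats(hd.astype(np.uint8))
    for i in range(1,k):
        if st[i,4]>25:
            q=l==i;print(ce[i].round(0),st[i,4],"th",np.median(th[q]).round(3),"d",np.median(d[q]).round(4),"s",np.median(s[q]).round(4))
E
python3 - <<'E'
from bench import r
from h import *
import pickle
show(r,[.5383,-.1225,.281])
heads(pickle.load(open("scene0.pkl","rb")));print()
heads(r.capture("scene"))
E
```

```text
t 7.08 pos [ 0.5385 -0.1221  0.2861] phi 1.261 q1,q6 -0.244 -1.506 F [ 0.1 -0.4 -0.7] M [-0.025  0.001  0.005] w 49.8 ff 0.0
tool delta [ 0.0001 -0.0004  0.0051]
[298. 186.] 54 th 0.857 d 0.5442 s 0.1424
[313. 188.] 61 th 0.346 d 0.544 s 0.0862
[291. 198.] 45 th 1.378 d 0.5448 s 0.1712
[332. 203.] 69 th -0.17 d 0.5424 s 0.0182
[350. 229.] 60 th -0.65 d 0.5406 s -0.0434
[360. 256.] 62 th -1.149 d 0.5429 s -0.0818
[359. 277.] 80 th -1.668 d 0.5431 s -0.0901

[308. 186.] 56 th 0.484 d 0.544 s 0.1034
[296. 188.] 53 th 1.0 d 0.5448 s 0.1535
[327. 197.] 72 th -0.025 d 0.5431 s 0.0375
[290. 202.] 35 th 1.523 d 0.5444 s 0.1738
[346. 221.] 58 th -0.516 d 0.5405 s -0.0272
[358. 249.] 67 th -1.007 d 0.5428 s -0.0742
[361. 273.] 82 th -1.526 d 0.5429 s -0.0927
```

A now stands upright within about 0.03 rad. I'll take the tangential grip for the tightening.

>>> arm_command(deltas=[[0.05,0.002,0,0.003,0],[0.05,0,0,0.002,0],[0.05,0,0,0,0],[0.012,0,0,0,0],[0.012,0,0,0,0],[0.012,0,0,0,0],[0.012,0,0,0,0],[0.012,0,0,0,0],[0.012,0,0,0,0],[0.012,0,0,0,0]], grip_force=50)

```text
clock: 7.97
position: [0.5351, -0.1215, 0.279]
orientation: [0.155, 0.988, 0.0, 0.0]
contact_force: [-0.4, 0.7, 2.0]
width: 0.223
finger_force: 48.8
```

Run:
```python
from bench import r
from h import *
show(r)
heads(r.capture("scene"))
```

```text
t 7.97 pos [ 0.5351 -0.1215  0.279 ] phi 1.259 q1,q6 -0.244 -1.503 F [-0.4  0.7  2. ] M [0.087 0.094 0.008] w 19.0 ff 48.8
[308. 186.] 54 th 0.478 d 0.5438 s 0.1035
[296. 188.] 53 th 0.996 d 0.5452 s 0.153
[290. 202.] 35 th 1.518 d 0.5446 s 0.1737
[346. 221.] 63 th -0.529 d 0.54 s -0.0284
[358. 249.] 66 th -1.014 d 0.5426 s -0.0753
[361. 273.] 82 th -1.53 d 0.5426 s -0.0924
```

>>> arm_command(deltas=[[0.01,0,0,0,0.05],[0.01,0,0,0,0.05],[0.01,0,0,0,0]])

```text
clock: 8.27
position: [0.5352, -0.1214, 0.279]
orientation: [0.205, 0.979, 0.0, 0.0]
contact_force: [-1.2, 1.2, 2.9]
width: 0.225
finger_force: 48.8
```

```bash
echo 'from bench import r
from h import *
show(r)' > s.py; python3 s.py
```

```text
t 8.27 pos [ 0.5352 -0.1214  0.279 ] phi 1.158 q1,q6 -0.244 -1.403 F [-1.2  1.2  2.9] M [0.199 0.048 0.026] w 19.2 ff 48.8
```

>>> arm_command(deltas=[[0.01,0,0,0,0.05],[0.01,0,0,0,0.05],[0.01,0,0,0,0]])

```text
clock: 8.52
position: [0.5352, -0.1213, 0.279]
orientation: [0.253, 0.967, 0.0, 0.0]
contact_force: [-0.2, 1.2, 3.4]
width: 0.227
finger_force: 48.9
```

```bash
python3 s.py
```

```text
t 8.52 pos [ 0.5352 -0.1213  0.279 ] phi 1.059 q1,q6 -0.244 -1.304 F [-0.2  1.2  3.4] M [ 0.281 -0.053 -0.024] w 19.4 ff 48.9
```

>>> arm_command(deltas=[[0.01,0,0,0,0.05],[0.01,0,0,0,0.05],[0.01,0,0,0,0]])

```text
clock: 8.77
position: [0.5353, -0.1212, 0.279]
orientation: [0.301, 0.954, 0.0, 0.0]
contact_force: [0.8, 1.4, 4.0]
width: 0.227
finger_force: 48.9
```

```bash
python3 s.py
```

```text
t 8.77 pos [ 0.5353 -0.1212  0.279 ] phi 0.96 q1,q6 -0.244 -1.205 F [0.8 1.4 4. ] M [ 0.31   0.013 -0.048] w 19.3 ff 48.9
```

>>> arm_command(deltas=[[0.01,0,0,0,0.05],[0.01,0,0,0,0.05],[0.01,0,0,0,0]])

```text
clock: 9.02
position: [0.5353, -0.1212, 0.279]
orientation: [0.348, 0.938, 0.0, 0.0]
contact_force: [-0.1, 1.8, 4.7]
width: 0.224
finger_force: 48.9
```

```bash
python3 s.py
```

```text
t 9.02 pos [ 0.5353 -0.1212  0.279 ] phi 0.861 q1,q6 -0.244 -1.105 F [-0.1  1.8  4.7] M [ 0.382 -0.043 -0.042] w 19.1 ff 48.9
```

>>> arm_command(deltas=[[0.01,0,0,0,0.05],[0.01,0,0,0,0.05],[0.01,0,0,0,0]])

```text
clock: 9.27
position: [0.5353, -0.1213, 0.279]
orientation: [0.394, 0.919, 0.0, 0.0]
contact_force: [0.7, 2.2, 4.0]
width: 0.228
finger_force: 48.9
```

```bash
python3 s.py
```

```text
t 9.27 pos [ 0.5353 -0.1213  0.279 ] phi 0.761 q1,q6 -0.244 -1.005 F [0.7 2.2 4. ] M [ 0.409 -0.138  0.008] w 19.4 ff 48.9
```

>>> arm_command(deltas=[[0.01,0,0,0,0.05],[0.01,0,0,0,0.05],[0.01,0,0,0,0]])

```text
clock: 9.52
position: [0.5354, -0.1214, 0.279]
orientation: [0.439, 0.898, 0.0, 0.0]
contact_force: [1.8, 1.6, 4.3]
width: 0.228
finger_force: 48.9
```

```bash
python3 s.py
```

```text
t 9.52 pos [ 0.5354 -0.1214  0.279 ] phi 0.661 q1,q6 -0.244 -0.906 F [1.8 1.6 4.3] M [ 0.365 -0.172 -0.012] w 19.5 ff 48.9
```

>>> arm_command(deltas=[[0.01,0,0,0,0.05],[0.01,0,0,0,0.05],[0.01,0,0,0,0]])

```text
clock: 9.77
position: [0.5354, -0.1215, 0.279]
orientation: [0.484, 0.875, 0.0, 0.001]
contact_force: [0.9, 1.0, 4.1]
width: 0.225
finger_force: 48.9
```

```bash
python3 s.py
```

```text
t 9.77 pos [ 0.5354 -0.1215  0.279 ] phi 0.561 q1,q6 -0.244 -0.806 F [0.9 1.  4.1] M [ 0.279 -0.244 -0.008] w 19.2 ff 48.9
```

>>> arm_command(deltas=[[0.01,0,0,0,0.05],[0.01,0,0,0,0.05],[0.01,0,0,0,0]])

```text
clock: 10.02
position: [0.5355, -0.1216, 0.279]
orientation: [0.527, 0.85, 0.0, 0.001]
contact_force: [1.8, 1.9, 4.0]
width: 0.226
finger_force: 48.8
```

```bash
python3 s.py
```

```text
t 10.02 pos [ 0.5355 -0.1216  0.279 ] phi 0.462 q1,q6 -0.244 -0.706 F [1.8 1.9 4. ] M [ 0.335 -0.276  0.034] w 19.3 ff 48.8
```

>>> arm_command(deltas=[[0.01,0,0,0,0.05],[0.01,0,0,0,0.05],[0.01,0,0,0,0]])

```text
clock: 10.27
position: [0.5356, -0.1216, 0.2789]
orientation: [0.568, 0.823, 0.0, 0.001]
contact_force: [1.6, 0.8, 4.6]
width: 0.23
finger_force: 48.7
```

```bash
python3 s.py
```

```text
t 10.27 pos [ 0.5356 -0.1216  0.2789] phi 0.362 q1,q6 -0.244 -0.607 F [1.6 0.8 4.6] M [ 0.345 -0.404  0.263] w 19.7 ff 48.7
```

>>> arm_command(deltas=[[0.01,0,0,0,0.05],[0.01,0,0,0,0.05],[0.01,0,0,0,0]])

```text
clock: 10.52
position: [0.5356, -0.1216, 0.2789]
orientation: [0.609, 0.793, 0.0, 0.001]
contact_force: [2.5, 1.1, 4.7]
width: 0.225
finger_force: 48.7
```

```bash
python3 s.py
```

```text
t 10.52 pos [ 0.5356 -0.1216  0.2789] phi 0.262 q1,q6 -0.244 -0.507 F [2.5 1.1 4.7] M [ 0.304 -0.472  0.275] w 19.2 ff 48.7
```

A bit between φ = 0.46 and 0.36, so its thread has been moving since about 0.38. The target is φ ≈ -1.19, which leaves 1.45 rad.

>>> arm_command(deltas=[[0.01,0,0,0,0.08],[0.01,0,0,0,0.08],[0.01,0,0,0,0.08],[0.01,0,0,0,0.08],[0.01,0,0,0,0.08],[0.01,0,0,0,0.08],[0.01,0,0,0,0.08],[0.01,0,0,0,0.08],[0.01,0,0,0,0.08],[0.01,0,0,0,0.08],[0.01,0,0,0,0]])

```text
clock: 11.43
position: [0.5363, -0.1219, 0.279]
orientation: [0.87, 0.494, 0.001, 0.001]
contact_force: [5.7, 0.4, 3.9]
width: 0.222
finger_force: 48.8
```

```bash
python3 s.py
```

```text
t 11.43 pos [ 0.5363 -0.1219  0.279 ] phi -0.538 q1,q6 -0.244 0.294 F [5.7 0.4 3.9] M [ 0.047 -0.922  0.247] w 19.0 ff 48.8
```

>>> arm_command(deltas=[[0.01,0,0,0,0.08],[0.01,0,0,0,0.08],[0.01,0,0,0,0.08],[0.01,0,0,0,0.08],[0.01,0,0,0,0.08],[0.01,0,0,0,0.08],[0.01,0,0,0,0.08],[0.01,0,0,0,0.08],[0.01,0,0,0,0.01],[0.01,0,0,0,0],[0.01,0,0,0,0]])

```text
clock: 12.35
position: [0.5367, -0.1224, 0.279]
orientation: [0.982, 0.191, 0.002, 0.001]
contact_force: [5.4, -1.3, 2.5]
width: 0.225
finger_force: 48.8
```

```bash
python3 s.py
```

```text
t 12.35 pos [ 0.5367 -0.1224  0.279 ] phi -1.186 q1,q6 -0.245 0.941 F [ 5.4 -1.3  2.5] M [-0.04  -1.053  0.288] w 19.2 ff 48.8
```

A has its quarter turn. I'll release, lift, turn back to the axle-wise grip and go over to B.

>>> arm_command(deltas=[[0.05,0,0,0,0],[0.05,0,0,0,0],[0.05,0,0,0,0],[0.05,0,0,-0.018,0],[0.05,0,0,-0.018,0],[0.05,0,0,-0.018,0],[0.05,0,0,0,-0.111],[0.05,0,0,0,-0.111],[0.05,0,0,0,-0.111],[0.05,0,0,0,-0.111],[0.05,0,0,0,-0.111],[0.05,0,0,0,-0.111],[0.05,0,0,0,-0.111],[0.05,0,0,0,-0.11],[0.05,-0.02,0,0,0],[0.05,-0.02,0,0,0],[0.05,-0.02,0,0,0],[0.05,-0.007,0,0,0],[0.05,0,0,0,0]])

```text
clock: 13.93
position: [0.514, -0.1865, 0.3321]
orientation: [0.806, 0.591, -0.001, -0.001]
contact_force: [0.3, -0.4, -0.2]
width: 0.582
finger_force: 0.0
```

Run:
```python
from bench import r
from h import *
t=np.array([.2945,.9557]);n=np.array([t[1],-t[0]])
p=-.0253*t+.5477*n
show(r,[*p,.263])
c=r.capture("scene");heads(c)
crop(c,270,150,390,270,5,"pics/c4.png")
```

```text
t 13.93 pos [ 0.514  -0.1865  0.3321] phi -0.305 q1,q6 -0.369 -0.063 F [ 0.3 -0.4 -0.2] M [ 0.012 -0.001 -0.009] w 49.7 ff 0.0
tool delta [0.0016 0.0017 0.0691]
[309. 186.] 55 th 0.469 d 0.5429 s 0.1021
[296. 188.] 55 th 0.988 d 0.5446 s 0.1522
[327. 198.] 78 th -0.046 d 0.5411 s 0.0346
[290. 202.] 40 th 1.508 d 0.5439 s 0.1725
[346. 222.] 61 th -0.532 d 0.5404 s -0.029
[359. 250.] 72 th -1.021 d 0.543 s -0.0755
[360. 273.] 76 th -1.539 d 0.5429 s -0.0926
```

View pics/c4.png

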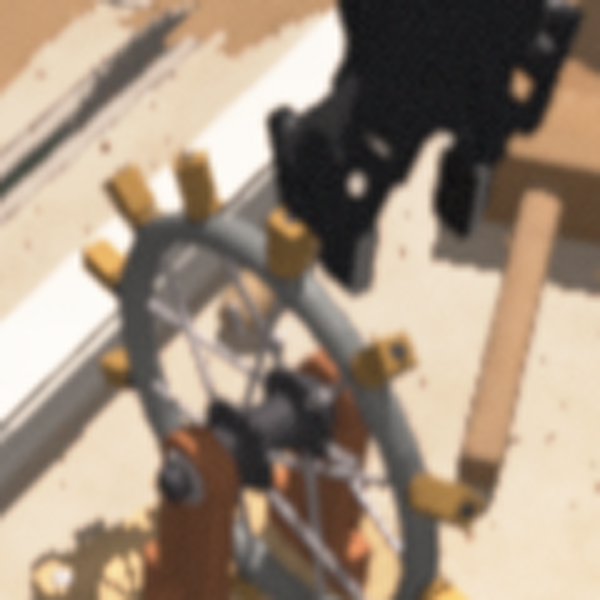

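The fingers straddle B from above: tips at (350,280) and (455,225), B at (385,360). I'll descend and grip lightly.

>>> arm_command(deltas=[[0.05,0,0.0015,0.02,0.0],[0.05,0,0,0.02,0],[0.05,0,0,0.015,0],[0.05,0,0,0.013,0],[0.05,0,0,0,0]])

```text
clock: 14.4
position: [0.5151, -0.1841, 0.2617]
orientation: [0.806, 0.593, -0.002, -0.003]
contact_force: [-0.3, 0.4, -0.1]
width: 0.584
finger_force: 0.0
```

```bash
python3 s.py
```

```text
t 14.4 pos [ 0.5151 -0.1841  0.2617] phi -0.302 q1,q6 -0.365 -0.062 F [-0.3  0.4 -0.1] M [0.018 0.064 0.016] w 49.9 ff 0.0
```

>>> arm_command(deltas=[[0.01,0,0,0,0],[0.01,0,0,0,0],[0.01,0,0,0,0],[0.01,0,0,0,0],[0.01,0,0,0,0],[0.01,0,0,0,0],[0.01,0,0,0,0]], grip_force=25)

```text
clock: 14.98
position: [0.5167, -0.1861, 0.2655]
orientation: [0.806, 0.592, 0.0, 0.001]
contact_force: [0.1, -0.3, 3.5]
width: 0.196
finger_force: 24.7
```

```bash
python3 s.py
```

```text
t 14.98 pos [ 0.5167 -0.1861  0.2655] phi -0.304 q1,q6 -0.367 -0.063 F [ 0.1 -0.3  3.5] M [ 0.009  0.052 -0.036] w 16.8 ff 24.7
```

>>> arm_command(deltas=[[0.01,0.0051,0,-0.0028,0],[0.01,0.0053,0,-0.0026,0],[0.01,0.0054,0,-0.0024,0],[0.01,0.0055,0,-0.0021,0],[0.01,0.0056,0,-0.0019,0],[0.01,0.0055,0,-0.0016,0],[0.01,0.0057,0,-0.0014,0],[0.01,0.0058,0,-0.0012,0],[0.01,0.0058,0,-0.0009,0],[0.01,0.0058,0,-0.0006,0],[0.01,0.0059,0,-0.0004,0],[0.01,0.0059,0,-0.0001,0],[0.01,0,0,0,0],[0.01,0,0,0,0]])

```text
clock: 16.15
position: [0.537, -0.1196, 0.2833]
orientation: [0.806, 0.592, 0.001, -0.001]
contact_force: [-1.2, 0.6, 5.0]
width: 0.183
finger_force: 25.7
```

```bash
python3 s.py
python3 - <<'E'
from bench import r
from h import *
heads(r.capture("scene"))
E
```

```text
t 16.15 pos [ 0.537  -0.1196  0.2833] phi -0.303 q1,q6 -0.242 0.061 F [-1.2  0.6  5. ] M [-0.186  0.275 -0.05 ] w 15.6 ff 25.7
[309. 188.] 45 th 0.451 d 0.5409 s 0.098
[296. 188.] 52 th 0.967 d 0.5441 s 0.1513
[330. 199.] 55 th -0.079 d 0.5462 s 0.0304
[291. 201.] 36 th 1.484 d 0.5454 s 0.1731
[347. 223.] 67 th -0.552 d 0.5416 s -0.0316
[359. 251.] 77 th -1.037 d 0.5428 s -0.0769
[360. 274.] 84 th -1.564 d 0.5432 s -0.0924
```

B is upright within about 0.04 rad. I'll nudge it 5 mm left, then regrip tangentially.

>>> arm_command(deltas=[[0.01,0.0025,0,0,0],[0.01,0.0025,0,0,0],[0.01,0,0,0,0],[0.05,0,0,0,0],[0.05,0,0,0,0],[0.05,0,0,0,0],[0.05,0,0,0,-0.121],[0.05,0,0,0,-0.121],[0.05,0,0,0,-0.121],[0.05,0,0,0,-0.121],[0.05,0,0,0,-0.121],[0.05,0,0,0,-0.121],[0.05,0,0,0,-0.121],[0.05,0,0,0,-0.121],[0.05,0,0,0,-0.121],[0.05,0,0,0,-0.121],[0.05,0,0,0,-0.121],[0.05,0,0,0,-0.121],[0.05,0,0,0,-0.121],[0.05,0,0,0,0]])

```text
clock: 17.87
position: [0.538, -0.1164, 0.2822]
orientation: [0.149, 0.989, 0.001, -0.0]
contact_force: [0.8, 0.9, 0.4]
width: 0.588
finger_force: 0.0
```

Run:
```python
from bench import r
from h import *
show(r,[.5353,-.1214,.280])
heads(r.capture("scene"))
```

```text
t 17.87 pos [ 0.538  -0.1164  0.2822] phi 1.271 q1,q6 -0.235 -1.506 F [0.8 0.9 0.4] M [-0.043  0.003 -0.011] w 50.2 ff 0.0
tool delta [ 0.0011 -0.0056  0.0022]
[309. 186.] 68 th 0.478 d 0.5439 s 0.104
[295. 188.] 52 th 1.009 d 0.5445 s 0.1543
[326. 197.] 59 th -0.03 d 0.5408 s 0.0368
[291. 202.] 36 th 1.514 d 0.5437 s 0.1724
[346. 221.] 71 th -0.523 d 0.5416 s -0.0277
[358. 249.] 77 th -1.004 d 0.5422 s -0.0747
[360. 273.] 85 th -1.529 d 0.5428 s -0.0924
```

>>> arm_command(deltas=[[0.05,0.001,-0.005,0.002,0],[0.05,0,0,0,0],[0.01,0,0,0,0],[0.01,0,0,0,0],[0.01,0,0,0,0],[0.01,0,0,0,0],[0.01,0,0,0,0],[0.01,0,0,0,0],[0.01,0,0,0,0],[0.01,0,0,0,0]], grip_force=50)

```text
clock: 18.75
position: [0.5356, -0.1214, 0.2809]
orientation: [0.15, 0.989, -0.0, 0.0]
contact_force: [-0.5, -0.8, 2.2]
width: 0.172
finger_force: 50.4
```

```bash
python3 s.py
```

```text
t 18.75 pos [ 0.5356 -0.1214  0.2809] phi 1.269 q1,q6 -0.244 -1.513 F [-0.5 -0.8  2.2] M [-0.033  0.125 -0.005] w 14.7 ff 50.4
```

>>> arm_command(deltas=[[0.01,0,0,0,0.05],[0.01,0,0,0,0.05],[0.01,0,0,0,0]])

```text
clock: 19.0
position: [0.5357, -0.1213, 0.2809]
orientation: [0.2, 0.98, 0.0, 0.0]
contact_force: [-0.8, 0.6, 3.2]
width: 0.174
finger_force: 50.4
```

```bash
python3 s.py
```

```text
t 19.0 pos [ 0.5357 -0.1213  0.2809] phi 1.168 q1,q6 -0.244 -1.412 F [-0.8  0.6  3.2] M [0.042 0.107 0.024] w 14.9 ff 50.4
```

>>> arm_command(deltas=[[0.01,0,0,0,0.05],[0.01,0,0,0,0.05],[0.01,0,0,0,0]])

```text
clock: 19.25
position: [0.5357, -0.1213, 0.2809]
orientation: [0.248, 0.969, 0.0, 0.0]
contact_force: [-1.0, -0.1, 2.8]
width: 0.171
finger_force: 50.5
```

```bash
python3 s.py
```

```text
t 19.25 pos [ 0.5357 -0.1213  0.2809] phi 1.069 q1,q6 -0.244 -1.313 F [-1.  -0.1  2.8] M [ 0.089  0.093 -0.017] w 14.6 ff 50.5
```

>>> arm_command(deltas=[[0.01,0,0,0,0.05],[0.01,0,0,0,0.05],[0.01,0,0,0,0]])

```text
clock: 19.5
position: [0.5357, -0.1212, 0.2809]
orientation: [0.296, 0.955, 0.0, 0.0]
contact_force: [-0.2, 0.2, 3.3]
width: 0.168
finger_force: 50.5
```

```bash
python3 s.py
```

```text
t 19.5 pos [ 0.5357 -0.1212  0.2809] phi 0.97 q1,q6 -0.244 -1.214 F [-0.2  0.2  3.3] M [ 0.18   0.072 -0.048] w 14.4 ff 50.5
```

>>> arm_command(deltas=[[0.01,0,0,0,0.05],[0.01,0,0,0,0.05],[0.01,0,0,0,0]])

```text
clock: 19.75
position: [0.5358, -0.1212, 0.2809]
orientation: [0.343, 0.939, 0.0, 0.0]
contact_force: [-0.5, 1.0, 2.6]
width: 0.171
finger_force: 50.5
```

```bash
python3 s.py
```

```text
t 19.75 pos [ 0.5358 -0.1212  0.2809] phi 0.871 q1,q6 -0.244 -1.115 F [-0.5  1.   2.6] M [0.183 0.025 0.049] w 14.6 ff 50.5
```

>>> arm_command(deltas=[[0.01,0,0,0,0.05],[0.01,0,0,0,0.05],[0.01,0,0,0,0]])

```text
clock: 20.0
position: [0.5358, -0.1211, 0.2809]
orientation: [0.389, 0.921, 0.0, 0.0]
contact_force: [-0.4, 1.1, 3.4]
width: 0.176
finger_force: 50.5
```

```bash
python3 s.py
```

```text
t 20.0 pos [ 0.5358 -0.1211  0.2809] phi 0.771 q1,q6 -0.244 -1.015 F [-0.4  1.1  3.4] M [0.214 0.003 0.003] w 15.0 ff 50.5
```

>>> arm_command(deltas=[[0.01,0,0,0,0.05],[0.01,0,0,0,0.05],[0.01,0,0,0,0]])

```text
clock: 20.25
position: [0.5359, -0.1211, 0.2809]
orientation: [0.435, 0.901, 0.0, 0.0]
contact_force: [0.7, 0.9, 4.1]
width: 0.172
finger_force: 50.6
```

```bash
python3 s.py
```

```text
t 20.25 pos [ 0.5359 -0.1211  0.2809] phi 0.671 q1,q6 -0.244 -0.915 F [0.7 0.9 4.1] M [ 0.318 -0.025  0.049] w 14.7 ff 50.6
```

>>> arm_command(deltas=[[0.01,0,0,0,0.05],[0.01,0,0,0,0.05],[0.01,0,0,0,0]])

```text
clock: 20.5
position: [0.5359, -0.1211, 0.2809]
orientation: [0.479, 0.878, 0.001, 0.0]
contact_force: [0.1, 1.4, 3.2]
width: 0.17
finger_force: 50.6
```

```bash
python3 s.py
```

```text
t 20.5 pos [ 0.5359 -0.1211  0.2809] phi 0.572 q1,q6 -0.244 -0.815 F [0.1 1.4 3.2] M [ 0.388 -0.139  0.066] w 14.5 ff 50.6
```

>>> arm_command(deltas=[[0.01,0,0,0,0.05],[0.01,0,0,0,0.05],[0.01,0,0,0,0]])

```text
clock: 20.75
position: [0.536, -0.121, 0.2809]
orientation: [0.522, 0.853, 0.001, 0.0]
contact_force: [1.3, 2.5, 4.3]
width: 0.176
finger_force: 50.6
```

```bash
python3 s.py
```

```text
t 20.75 pos [ 0.536  -0.121   0.2809] phi 0.472 q1,q6 -0.244 -0.716 F [1.3 2.5 4.3] M [ 0.444 -0.166 -0.035] w 15.1 ff 50.6
```

>>> arm_command(deltas=[[0.01,0,0,0,0.05],[0.01,0,0,0,0.05],[0.01,0,0,0,0]])

```text
clock: 21.0
position: [0.536, -0.121, 0.2809]
orientation: [0.564, 0.826, 0.001, 0.0]
contact_force: [0.6, 2.4, 4.3]
width: 0.174
finger_force: 50.6
```

```bash
python3 s.py
```

```text
t 21.0 pos [ 0.536  -0.121   0.2809] phi 0.372 q1,q6 -0.244 -0.616 F [0.6 2.4 4.3] M [ 0.585 -0.241  0.052] w 14.9 ff 50.6
```

>>> arm_command(deltas=[[0.01,0,0,0,0.05],[0.01,0,0,0,0.05],[0.01,0,0,0,0]])

```text
clock: 21.25
position: [0.5361, -0.121, 0.2809]
orientation: [0.605, 0.796, 0.001, 0.0]
contact_force: [1.6, 2.5, 3.3]
width: 0.175
finger_force: 50.6
```

```bash
python3 s.py
```

```text
t 21.25 pos [ 0.5361 -0.121   0.2809] phi 0.272 q1,q6 -0.244 -0.516 F [1.6 2.5 3.3] M [ 0.543 -0.345 -0.104] w 15.0 ff 50.6
```

>>> arm_command(deltas=[[0.01,0,0,0,0.05],[0.01,0,0,0,0.05],[0.01,0,0,0,0]])

```text
clock: 21.5
position: [0.5361, -0.1211, 0.2809]
orientation: [0.644, 0.765, 0.001, 0.0]
contact_force: [2.1, 3.0, 3.9]
width: 0.173
finger_force: 50.6
```

```bash
python3 s.py
```

```text
t 21.5 pos [ 0.5361 -0.1211  0.2809] phi 0.172 q1,q6 -0.244 -0.416 F [2.1 3.  3.9] M [ 0.59  -0.419  0.   ] w 14.7 ff 50.6
```

>>> arm_command(deltas=[[0.01,0,0,0,0.05],[0.01,0,0,0,0.05],[0.01,0,0,0,0]])

```text
clock: 21.75
position: [0.5361, -0.1212, 0.2809]
orientation: [0.681, 0.732, 0.001, 0.0]
contact_force: [2.4, 3.7, 3.6]
width: 0.172
finger_force: 50.6
```

```bash
python3 s.py
```

```text
t 21.75 pos [ 0.5361 -0.1212  0.2809] phi 0.072 q1,q6 -0.244 -0.316 F [2.4 3.7 3.6] M [ 0.553 -0.49  -0.02 ] w 14.6 ff 50.6
```

>>> arm_command(deltas=[[0.01,0,0,0,0.05],[0.01,0,0,0,0.05],[0.01,0,0,0,0]])

```text
clock: 22.0
position: [0.5362, -0.1213, 0.2809]
orientation: [0.717, 0.697, 0.001, 0.0]
contact_force: [3.3, 2.6, 2.6]
width: 0.172
finger_force: 50.6
```

```bash
python3 s.py
```

```text
t 22.0 pos [ 0.5362 -0.1213  0.2809] phi -0.028 q1,q6 -0.244 -0.216 F [3.3 2.6 2.6] M [ 0.566 -0.58  -0.009] w 14.7 ff 50.6
```

>>> arm_command(deltas=[[0.01,0,0,0,0.05],[0.01,0,0,0,0.05],[0.01,0,0,0,0]])

```text
clock: 22.25
position: [0.5362, -0.1214, 0.2809]
orientation: [0.751, 0.66, 0.001, 0.001]
contact_force: [4.2, 3.2, 3.9]
width: 0.176
finger_force: 50.6
```

```bash
python3 s.py
```

```text
t 22.25 pos [ 0.5362 -0.1214  0.2809] phi -0.128 q1,q6 -0.244 -0.116 F [4.2 3.2 3.9] M [ 0.586 -0.657 -0.014] w 15.0 ff 50.6
```

>>> arm_command(deltas=[[0.01,0,0,0,0.05],[0.01,0,0,0,0.05],[0.01,0,0,0,0]])

```text
clock: 22.5
position: [0.5363, -0.1214, 0.2809]
orientation: [0.783, 0.622, 0.001, 0.001]
contact_force: [3.6, 1.7, 3.4]
width: 0.172
finger_force: 50.6
```

```bash
python3 s.py
```

```text
t 22.5 pos [ 0.5363 -0.1214  0.2809] phi -0.228 q1,q6 -0.244 -0.016 F [3.6 1.7 3.4] M [ 0.534 -0.751 -0.043] w 14.7 ff 50.6
```

>>> arm_command(deltas=[[0.01,0,0,0,0.05],[0.01,0,0,0,0.05],[0.01,0,0,0,0]])

```text
clock: 22.75
position: [0.5363, -0.1215, 0.2809]
orientation: [0.813, 0.582, 0.001, 0.001]
contact_force: [5.4, 3.4, 4.0]
width: 0.171
finger_force: 50.6
```

```bash
python3 s.py
```

```text
t 22.75 pos [ 0.5363 -0.1215  0.2809] phi -0.327 q1,q6 -0.244 0.084 F [5.4 3.4 4. ] M [ 0.515 -0.796  0.258] w 14.6 ff 50.6
```

>>> arm_command(deltas=[[0.01,0,0,0,0.05],[0.01,0,0,0,0.05],[0.01,0,0,0,0]])

```text
clock: 23.0
position: [0.5364, -0.1215, 0.2809]
orientation: [0.841, 0.541, 0.001, 0.001]
contact_force: [4.1, 2.4, 4.3]
width: 0.172
finger_force: 50.6
```

```bash
python3 s.py
```

```text
t 23.0 pos [ 0.5364 -0.1215  0.2809] phi -0.427 q1,q6 -0.244 0.184 F [4.1 2.4 4.3] M [ 0.516 -0.807  0.258] w 14.7 ff 50.6
```

>>> arm_command(deltas=[[0.01,0,0,0,0.05],[0.01,0,0,0,0.05],[0.01,0,0,0,0]])

```text
clock: 23.25
position: [0.5364, -0.1215, 0.2809]
orientation: [0.867, 0.498, 0.001, 0.001]
contact_force: [4.8, 2.3, 3.7]
width: 0.173
finger_force: 50.5
```

```bash
python3 s.py
```

```text
t 23.25 pos [ 0.5364 -0.1215  0.2809] phi -0.527 q1,q6 -0.244 0.284 F [4.8 2.3 3.7] M [ 0.484 -0.816  0.194] w 14.8 ff 50.5
```

B bit near φ ≈ -0.265, and its thread has been moving since about -0.31. The target is -3.45, so one regrip is needed. I'll turn 1.70 rad first.

>>> arm_command(deltas=[[0.01,0,0,0,0.085],[0.01,0,0,0,0.085],[0.01,0,0,0,0.085],[0.01,0,0,0,0.085],[0.01,0,0,0,0.085],[0.01,0,0,0,0.085],[0.01,0,0,0,0.085],[0.01,0,0,0,0.085],[0.01,0,0,0,0.085],[0.01,0,0,0,0.085],[0.01,0,0,0,0.085],[0.01,0,0,0,0.085],[0.01,0,0,0,0.085],[0.01,0,0,0,0.085],[0.01,0,0,0,0.085],[0.01,0,0,0,0.085],[0.01,0,0,0,0.085],[0.01,0,0,0,0.085],[0.01,0,0,0,0.085],[0.01,0,0,0,0.085]])

```text
clock: 24.92
position: [0.5367, -0.1225, 0.2809]
orientation: [0.946, -0.324, 0.002, 0.001]
contact_force: [5.6, -0.6, 2.5]
width: 0.174
finger_force: 50.5
```

>>> arm_command(deltas=[[0.01,0,0,0,0],[0.01,0,0,0,0]])

```text
clock: 25.08
position: [0.5367, -0.1226, 0.2809]
orientation: [0.947, -0.322, 0.002, 0.001]
contact_force: [4.6, -1.5, 2.8]
width: 0.176
finger_force: 50.5
```

```bash
python3 s.py
```

```text
t 25.08 pos [ 0.5367 -0.1226  0.2809] phi -2.226 q1,q6 -0.244 1.982 F [ 4.6 -1.5  2.8] M [ 0.061 -0.965  0.155] w 15.1 ff 50.5
```

>>> arm_command(deltas=[[0.05,0,0,0,0],[0.05,0,0,0,0],[0.05,0,0,0,0],[0.05,0,0,0,-0.1166],[0.05,0,0,0,-0.1166],[0.05,0,0,0,-0.1166],[0.05,0,0,0,-0.1166],[0.05,0,0,0,-0.1166],[0.05,0,0,0,-0.1166],[0.05,0,0,0,-0.1166],[0.05,0,0,0,-0.1166],[0.05,0,0,0,-0.1166],[0.05,0,0,0,-0.1166],[0.05,0,0,0,-0.1166],[0.05,0,0,0,-0.1166],[0.05,0,0,0,-0.1166],[0.05,0,0,0,-0.1166],[0.05,0,0,0,0]])

```text
clock: 26.58
position: [0.5347, -0.1216, 0.2801]
orientation: [0.883, 0.469, -0.001, -0.0]
contact_force: [-0.3, 0.5, -0.6]
width: 0.581
finger_force: 0.0
```

Run:
```python
from bench import r
from h import *
show(r,[.5361,-.1214,.2805])
heads(r.capture("scene"))
```

```text
t 26.58 pos [ 0.5347 -0.1216  0.2801] phi -0.596 q1,q6 -0.244 0.352 F [-0.3  0.5 -0.6] M [-0.028  0.023 -0.021] w 49.7 ff 0.0
tool delta [ 0.0009  0.001  -0.0004]
[296. 188.] 53 th 0.991 d 0.544 s 0.1528
[327. 197.] 87 th -0.041 d 0.5434 s 0.0353
[291. 202.] 36 th 1.521 d 0.545 s 0.1745
[346. 222.] 71 th -0.529 d 0.5413 s -0.028
[359. 249.] 75 th -1.009 d 0.5418 s -0.0748
[361. 273.] 83 th -1.533 d 0.5431 s -0.0919
```

Regrip and check the torque through the re-windup.

>>> arm_command(deltas=[[0.05,0.001,0.001,0,0],[0.01,0,0,0,0],[0.01,0,0,0,0],[0.01,0,0,0,0],[0.01,0,0,0,0],[0.01,0,0,0,0],[0.01,0,0,0,0],[0.01,0,0,0,0],[0.01,0,0,0,0]])

```text
clock: 27.38
position: [0.5369, -0.1211, 0.2808]
orientation: [0.884, 0.467, 0.0, -0.0]
contact_force: [-1.3, 0.2, 2.1]
width: 0.174
finger_force: 50.4
```

```bash
python3 s.py
```

```text
t 27.38 pos [ 0.5369 -0.1211  0.2808] phi -0.599 q1,q6 -0.243 0.356 F [-1.3  0.2  2.1] M [-0.002  0.108  0.023] w 14.9 ff 50.4
```

>>> arm_command(deltas=[[0.01,0,0,0,0.03],[0.01,0,0,0,0]])

```text
clock: 27.55
position: [0.537, -0.1211, 0.2808]
orientation: [0.891, 0.454, -0.0, 0.0]
contact_force: [-0.9, -0.5, 1.5]
width: 0.173
finger_force: 50.4
```

```bash
python3 s.py
```

```text
t 27.55 pos [ 0.537  -0.1211  0.2808] phi -0.629 q1,q6 -0.243 0.386 F [-0.9 -0.5  1.5] M [-0.011  0.181  0.122] w 14.7 ff 50.4
```

>>> arm_command(deltas=[[0.01,0,0,0,0.03],[0.01,0,0,0,0]])

```text
clock: 27.72
position: [0.537, -0.1212, 0.2808]
orientation: [0.898, 0.441, -0.0, 0.0]
contact_force: [-1.9, -0.9, 1.9]
width: 0.171
finger_force: 50.5
```

```bash
python3 s.py
```

```text
t 27.72 pos [ 0.537  -0.1212  0.2808] phi -0.658 q1,q6 -0.243 0.415 F [-1.9 -0.9  1.9] M [-0.056  0.133  0.262] w 14.6 ff 50.5
```

>>> arm_command(deltas=[[0.01,0,0,0,0.03],[0.01,0,0,0,0]])

```text
clock: 27.88
position: [0.537, -0.1212, 0.2808]
orientation: [0.904, 0.427, 0.0, 0.0]
contact_force: [-0.5, -0.6, 1.8]
width: 0.175
finger_force: 50.5
```

```bash
python3 s.py
```

```text
t 27.88 pos [ 0.537  -0.1212  0.2808] phi -0.688 q1,q6 -0.243 0.445 F [-0.5 -0.6  1.8] M [-0.117  0.17   0.24 ] w 15.0 ff 50.5
```

>>> arm_command(deltas=[[0.01,0,0,0,0.03],[0.01,0,0,0,0]])

```text
clock: 28.05
position: [0.537, -0.1212, 0.2808]
orientation: [0.91, 0.414, 0.0, 0.0]
contact_force: [-0.3, -0.3, 1.3]
width: 0.174
finger_force: 50.5
```

```bash
python3 s.py
```

```text
t 28.05 pos [ 0.537  -0.1212  0.2808] phi -0.717 q1,q6 -0.243 0.475 F [-0.3 -0.3  1.3] M [-0.029  0.086  0.208] w 14.8 ff 50.5
```

The re-windup matches, with full torque at φ ≈ -0.66 as predicted. 1.16 rad remains.

>>> arm_command(deltas=[[0.01,0,0,0,0.083],[0.01,0,0,0,0.083],[0.01,0,0,0,0.083],[0.01,0,0,0,0.083],[0.01,0,0,0,0.083],[0.01,0,0,0,0.083],[0.01,0,0,0,0.083],[0.01,0,0,0,0.083],[0.01,0,0,0,0.083],[0.01,0,0,0,0.083],[0.01,0,0,0,0.083],[0.01,0,0,0,0.083],[0.01,0,0,0,0.083],[0.01,0,0,0,0.08],[0.01,0,0,0,0],[0.01,0,0,0,0]])

```text
clock: 29.38
position: [0.5376, -0.1216, 0.2808]
orientation: [0.988, -0.151, 0.001, 0.0]
contact_force: [1.6, -1.8, 0.6]
width: 0.172
finger_force: 50.4
```

```bash
python3 s.py
```

```text
t 29.38 pos [ 0.5376 -0.1216  0.2808] phi -1.875 q1,q6 -0.243 1.632 F [ 1.6 -1.8  0.6] M [-0.442 -0.185  0.205] w 14.7 ff 50.4
```

>>> arm_command(deltas=[[0.05,0,0,0,0],[0.05,0,0,0,0],[0.05,0,0,0,0],[0.05,0,0,0,0],[0.05,0,0,-0.02,0],[0.05,0,0,-0.02,0],[0.05,0,0,-0.02,0],[0.05,0,0,-0.02,0],[0.05,0,0,-0.02,0],[0.05,0,0,0,0],[0.05,0,0,0,0],[0.05,0,0,0,0]])

```text
clock: 30.38
position: [0.5366, -0.1209, 0.3796]
orientation: [0.988, -0.153, -0.001, -0.0]
contact_force: [-0.0, 1.3, -0.5]
width: 0.583
finger_force: 0.0
```

```bash
python3 s.py
python3 - <<'E'
from bench import r
from h import *
c=r.capture("scene");heads(c)
crop(c,250,150,390,290,4,"pics/c5.png")
E
```

```text
t 30.38 pos [ 0.5366 -0.1209  0.3796] phi -1.877 q1,q6 -0.243 1.635 F [-0.   1.3 -0.5] M [ 0.013 -0.011 -0.002] w 49.8 ff 0.0
[308. 186.] 67 th 0.484 d 0.5432 s 0.1039
[295. 189.] 51 th 1.005 d 0.5442 s 0.1536
[327. 197.] 87 th -0.035 d 0.5427 s 0.0363
[290. 202.] 35 th 1.525 d 0.5443 s 0.1748
[346. 221.] 66 th -0.521 d 0.5412 s -0.0272
[359. 249.] 78 th -1.004 d 0.5419 s -0.0747
[360. 273.] 82 th -1.523 d 0.5425 s -0.0927
```

View pics/c5.png

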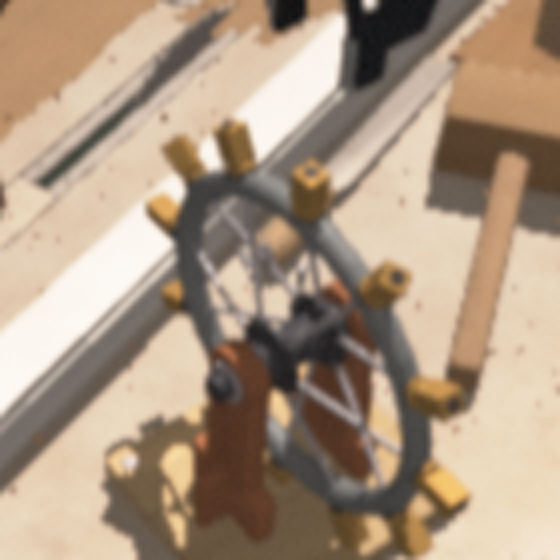

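The picture shows B upright at the top (310,185), the gripper clear above it at (365,60), and the wheel and stand in place. I'm handing in.

```bash
python3 -c "
from bench import r
print(r.job_done())"
```

```text
the job is handed in; nothing more can be done
None
```

The job is handed in at about 30 s of robot time: by the measured hand turning, the first nipple got one quarter turn past its bite and the second two; the second was left upright at the top with the gripper clear. The hand-in returned no verdict.

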